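# Index the carving turntable three clicks with its key and hold it

### The arm

A 7-joint arm with a two-finger parallel gripper is mounted at the origin on a cart in front of the work surface, level with it; the furniture and walls round the work are solid. World frame = base frame: x ahead of the robot, y to its left, z up, the work surface at z = 0. Lengths are in m, angles in rad, forces in N, time in s.
With the tool pointing down it reaches from about 0.425 to 0.925 m from the base axis. Payload 6.8 kg.
Tool frame: the origin (TCP) lies at the very end of the fingers, on their centre line; the grasp point (between the pads) lies 19 mm behind it (r.tcp_to_grasp is the distance from the TCP to the grasp point, in m); z points along the fingers, y is the line along which they close (so a half turn about z gives the same grasp; the last joint's range is limited). The gripper opens to 88 mm and grips with 3 to 60 N. Pads are 20 mm wide; open, the fingers measure 115 mm over their backs; the gripper's body (75 mm by 178 mm) begins 61 mm behind the grasp point.
Start: joints at [-1.424, 0.477, 0.022, 1.555, -0.011, 1.109, -0.083], TCP at [0.17, 0.653, 0.201] pointing down, gripper open.
Joint ranges: [-2.96, 2.96], [-0.34, 2.1], [-1.41, 1.46], [0.24, 2.44], [-1.37, 4.51], [0.17, 1.92], [-2.96, 2.96]. Speed limits (rad/s): [2.39, 2.39, 3.14, 3.14, 3.14, 3.14, 3.14].

### API

Orientations are given as a rotation vector (axis times angle).
In Python, from station import monitor, cams, r gives the robot as it stands.
- The arm moves only by the tool move_arm, never from a script. Its argument "steps" is text: rows parted by semicolons, each of 7 numbers parted by spaces: the shift along the world's x, y, z in mm, then the turn, a rotation vector about the world's x, y, z in degrees, then the closure, from 0 (fully open) to 1 (shut). A call has exactly 10 rows; each row is the pose to reach, as a shift and turn from the pose commanded when the call began; what a row does not reach only later rows make up. A row lasts 1/12 s, in which the tool goes at most 41.7 mm and 7.16 degrees, less where a joint would pass 70% of its speed; a pose out of reach is approached as far as the arm can. A call with a gripper value outside its range is refused whole. The fingers move at their own pace and stop on an object; the grip force is fixed at half the most. Time passes only in rows, so rows that repeat a pose let the fingers close, or fill a call up. It gives the time, the measured TCP pose, the force, the opening and the grip force at its end, in the units of the state.
- monitor.observe(): the state, without advancing time (a new reading comes with each control period).
- cams.camera(name): name is "side" or "top" or "wrist"; returns the picture (480x640x3 uint8, red, green, blue); there is no depth.
- cams.camera_model(name): a dict with "camera_matrix" (3x3 intrinsics, pixels), "cam_to_world" (4x4, takes a point from camera to world coordinates). Camera axes: x right, y down, z forward; pixel columns grow to the right and rows downward; lengths in m; the calibration is good to about 2 mm. A picture is of the moment at which its call begins: read the wrist's pose just before it. camera_model takes no time and is no camera call; for the wrist camera it gives the pose at the moment of the call.
- r.job_done(): hands the job in; it is judged then, once.
Trained networks look in the newest picture that a camera, given by its name, has taken for a name from the list of things; names that differ only in an ending like _2 or _b are one class to them, and where a whole thing is asked for, a point or a joint stands for the part that bears it (a point fixed in the world has none). Each returns a list of dicts, best first, with "p" (0 to 1); they miss things now and then, are a little off and sometimes report something else, mostly with a low value. They report only what shows in the picture. A call takes as long as a camera call. They do not tell look-alikes from the thing itself.
- cams.silhouettes(camera, label): "region" (480x640 bool, what is visible of it) and "box" ([centre column, centre row, width, height] in pixels, round what is visible of it).
- cams.place_of(camera, label): "centre" ([column, row] in pixels: a listed point, or the origin of a listed thing).
The state is a dict: "time": time; "joints": joint angles; "qvel": joint speeds; "joint_efforts": joint torques, N m; "ee_pos": TCP position; "orientation": TCP orientation; "contact_force": force on the tool from outside, world axes, zero at the start; "ft_torque": the same for the moment, N m; "width": opening from 0.0 (shut) to 1.0 (fully open); "grasp_force": force on a finger pad.
Only numpy, scipy, OpenCV 4.12 (cv2) and the standard library are available. Lean on these libraries where they do the work, as an engineer would, in place of code of your own. Each camera call takes 0.05 s, during which the arm holds its last target. There are 200 camera calls.

### The job

The next petal of the wooden rosette is to be carved. Take the T-handled square key out of its wooden stand, slide it fully home into the square socket on top of the indexing turntable, and with it turn the turntable clockwise (seen from above) by three detent clicks from where it rests, no further, so that it sits in the third stop; finish while still holding the key there in the gripper. Turn the turntable only with the key, and leave the loose things round about where they are.

Things in the scene. Friction and masses are not known exactly. Their poses are not given: they have to be found in the camera images.
- key: T-handled steel key, 0.2 kg, upright in the wooden stand. Origin: centre of the shank's lower end, z up the shank. Square shank 14 x 14 mm (sides along x, y; lowest 7 mm tapered to 9 mm) up to z = 53 mm; collar 25 mm across at z = 48 to 53 mm; on top the T-bar, 66 mm along x, 16 mm along y, z = 53 to 75 mm. Grip it from above across the 16 mm.
- key_bar (a point): Centre of the key's T-bar, 64 mm above the key's lower end; axes as the key's.
- key_stand: Fixed block of light wood, 64 x 64 x 45 mm high, origin at the centre of its underside, with a blind square pocket (17 mm wide, 30 mm deep, floor at z = 15 mm) in its top in which the key stands loosely.
- index_head: Fixed grey cast base of the indexing turntable, round, 132 mm across and 12 mm high, origin at the centre of its underside; on its local +x side (as built the side away from the robot) it carries the spring-loaded detent roller in a guide that reaches out to 121 mm from the axis and up to z = 40 mm.
- turntable (a joint): Turntable angle on the base, growing CLOCKWISE seen from above; rests near 0 in a stop at the start; runs -1.1 to 2.5. A stop every 0.3927 rad (22.5 deg), the third clockwise at 1.178 rad. A spring roller drops between the pins of the index plate: about 0.15 N m turns it past a pin; past half a pitch it snaps on into the next stop by itself.
- socket_mouth (a point): Centre of the mouth of the square socket, 63 mm above the bench on the turntable's axis, in a steel hub 36 mm square standing 21 mm out of the wooden rosette (76 mm across, on the 110 mm pinned index plate). Socket 15.5 mm square, chamfered, 20 mm deep; sides along this point's x, y, which turn with the turntable. The key fits any of four ways round, with 0.11 rad play either side.
- socket_floor (a point): Centre of the floor of the square socket, 20 mm below the mouth, 43 mm above the bench; turns with the turntable. With the key home the key's lower end stands on it.
- wax_block: Loose bystander: pale wax block 40 x 56 x 20 mm, lying right of the middle. Origin at the centre of its underside.
- tape_spool: Loose bystander: small spool of tape, 53 mm across, 20 mm high, near the front. Origin at the centre of its underside.
- block_c: Loose bystander: wooden offcut 34 x 60 x 25 mm, at the left. Origin at the centre of its underside.
Mind the look-alikes: they are no part of the job. There is more than one size of the key; the job needs the middle-sized.

How it is judged:
By the outcome, as a careful person would: the job done as asked, in the order asked, and still so for the second after the job is handed in, while the arm keeps its last pose, push and grip.
It also fails if it takes over 48 s, if anything falls off the work surface, if the arm or the gripper's body presses on something with over 40 N, if the wrist force passes 120 N, or if a joint passes its speed limit or range.

## Working session

There is one attempt and no reset: what is moved stays moved. The work goes in short steps, Python scripts to look and compute and a tool call to move; the robot and the scene stay as the last step left them, time stands still between calls to the robot, and variables do not carry over. Pictures are saved under pics/ and viewed, at most 10 in all, crops included, and the job is handed in when it is done.

Besides the shell and the picture viewer there is one more tool, called after "Request:" by a JSON object that holds its "name" and its "arguments". move_arm: Moves the arm, as the interface text tells. Its arguments: {"type":"object","properties":{"steps":{"type":"string"}},"required":["steps"]}

```bash
mkdir -p pics; ls; python3 - <<'E'
from station import monitor,cams,r
import cv2,numpy as np
print(monitor.observe()['ee_pos'],monitor.observe()['orientation'],r.tcp_to_grasp)
for c in('top','side'):
    im=cams.camera(c); cv2.imwrite(f'pics/{c}0.png',im[:,:,::-1])
    for l in('key','key_bar','key_stand','index_head','socket_mouth'):
        print(c,l,[(np.round(d['centre'],1).tolist(),round(d['p'],2)) for d in cams.place_of(c,l)])
    m=cams.camera_model(c);print(np.round(m['camera_matrix'],1).tolist(),np.round(m['cam_to_world'],3).tolist())
E
```

```text
pics
[0.17002993 0.6525686  0.19967233] [-3.99163846e-01 -3.11607404e+00  2.89645553e-03] 0.0187
top key [([444.2, 202.6], 0.58), ([415.0, 319.4], 0.57), ([426.0, 260.7], 0.46)]
top key_bar [([426.9, 320.8], 0.68), ([434.4, 259.7], 0.59), ([446.1, 198.6], 0.55)]
top key_stand [([437.9, 204.2], 0.71)]
top index_head [([301.4, 199.9], 0.8)]
top socket_mouth [([299.3, 195.8], 0.89)]
[[483.3, 0.0, 316.5], [0.0, 483.3, 234.9], [0.0, 0.0, 1.0]] [[-0.008, -0.996, 0.093, 0.337], [-1.0, 0.007, -0.015, -0.074], [0.015, -0.093, -0.996, 0.98], [0.0, 0.0, 0.0, 1.0]]
side key [([344.7, 355.1], 0.71), ([401.8, 330.0], 0.6), ([290.9, 227.3], 0.27), ([339.4, 257.2], 0.2)]
side key_bar [([400.7, 305.0], 0.88), ([447.6, 275.6], 0.69), ([345.0, 313.1], 0.62)]
side key_stand [([445.5, 307.7], 0.72), ([338.9, 236.9], 0.44)]
side index_head [([343.4, 260.3], 0.91)]
side socket_mouth [([337.4, 235.7], 0.76)]
[[451.8, 0.0, 324.0], [0.0, 451.8, 235.9], [0.0, 0.0, 1.0]] [[0.694, -0.31, 0.65, -0.201], [-0.72, -0.286, 0.632, -0.685], [-0.01, -0.907, -0.422, 0.495], [0.0, 0.0, 0.0, 1.0]]
```

View pics/top0.png

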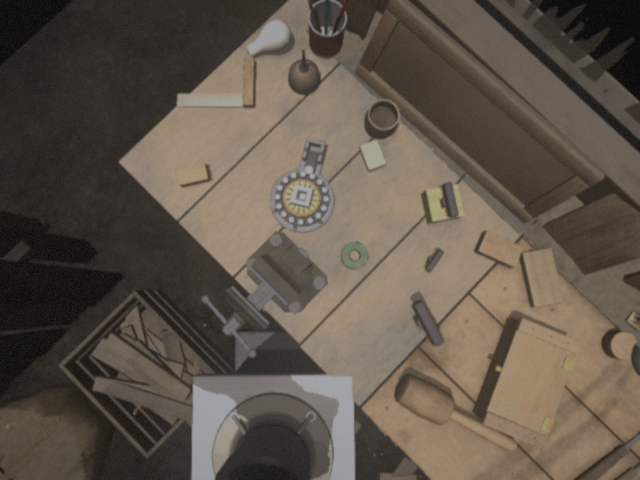

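View pics/side0.png

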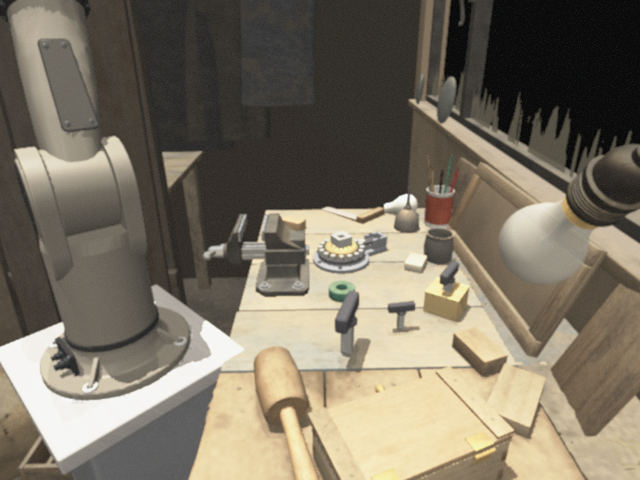

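Top view: the stand with a key is at about (442,202), with T-bar at (449,200). The big and small look-alikes stand loose at (427,320) and (434,260). The turntable socket is at (302,196), with its detent guide towards (314,150) and the vise at (287,272). The side view agrees: the key in the stand is at (448,276) and the socket at (340,238).

```bash
cat > h.py <<'E'
from station import monitor,cams,r
import cv2,numpy as np
from scipy.spatial.transform import Rotation as R
def ray(c,px,m=None):
    m=m or cams.camera_model(c);T=np.array(m['cam_to_world']);K=np.array(m['camera_matrix'])
    d=T[:3,:3]@np.linalg.inv(K)@[px[0],px[1],1];return T[:3,3],d/np.linalg.norm(d)
def tri(rays):
    A=sum(np.eye(3)-np.outer(d,d) for o,d in rays);b=sum((np.eye(3)-np.outer(d,d))@o for o,d in rays)
    p=np.linalg.solve(A,b);return p,[round(1e3*np.linalg.norm(np.cross(p-o,d)),1) for o,d in rays]
def atz(ry,z):
    o,d=ry;return o+d*(z-o[2])/d[2]
E
python3 - <<'E'
from h import *
print('bar',tri([ray('top',(446.1,198.6)),ray('side',(447.6,275.6))]))
print('mouth',tri([ray('top',(299.3,195.8)),ray('side',(337.4,235.7))]))
print('stand',tri([ray('top',(437.9,204.2)),ray('side',(445.5,307.7))]))
print('head',tri([ray('top',(301.4,199.9)),ray('side',(343.4,260.3))]))
print('spool',atz(ray('top',(354,255)),.02),'vise',atz(ray('top',(287,272)),.07),'cup',atz(ray('top',(382,118)),.06))
s=monitor.observe();print(R.from_rotvec(s['orientation']).as_matrix().round(3).tolist())
m=cams.camera_model('wrist');print(np.round(m['camera_matrix'],1).tolist(),np.round(m['cam_to_world'],3).tolist())
t=cams.camera('top');g=cv2.resize(t[160:280,260:480],None,fx=3.6,fy=3.6,interpolation=2)
cv2.imwrite('pics/top1.png',g[:,:,::-1])
E
```

```text
bar (array([ 0.49005415, -0.33702372,  0.06736865]), [np.float64(0.7), np.float64(0.7)])
mouth (array([ 0.49670865, -0.0538435 ,  0.05874773]), [np.float64(3.1), np.float64(3.1)])
stand (array([ 0.4905073 , -0.34024911, -0.00330203]), [np.float64(0.4), np.float64(0.4)])
head (array([ 0.50317586, -0.06041751, -0.00587773]), [np.float64(2.1), np.float64(2.1)])
spool [ 0.38592597 -0.16346755  0.02      ] vise [ 0.35236205 -0.03246664  0.07      ] cup [ 0.65221361 -0.21878791  0.06      ]
[[-0.968, 0.252, -0.0], [0.252, 0.968, 0.0], [0.0, 0.0, -1.0]]
[[402.7, 0.0, 323.5], [0.0, 402.7, 242.1], [0.0, 0.0, 1.0]] [[0.252, 0.93, 0.266, 0.097], [0.968, -0.243, -0.069, 0.672], [-0.0, 0.275, -0.962, 0.385], [0.0, 0.0, 0.0, 1.0]]
```

View pics/top1.png

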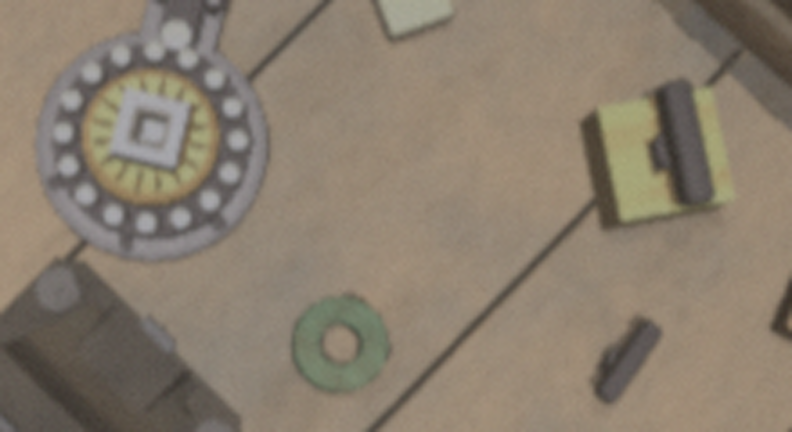

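The zoomed view shows the hub's square socket at crop (150,130), the T-bar from (678,85) to (698,200), and the stand square. The bar's yaw is about +9° and the socket's about -10°. I'll pass over the turntable with the wrist camera on the way.

Request:
{"name": "move_arm", "arguments": {"steps": "31 -27 2 0 0 -7 0;62 -54 4 0 0 -14 0;93 -81 6 0 0 -21 0;124 -108 8 0 0 -28 0;155 -135 10 0 0 -35 0;186 -162 12 0 0 -42 0;217 -189 14 0 0 -49 0;248 -216 16 0 0 -56 0;279 -243 18 0 0 -63 0;310 -270 20 0 0 -70 0"}}

```text
time: 1.48
ee_pos: [0.4814, 0.3818, 0.2212]
orientation: [-2.121, -2.317, -0.001]
contact_force: [-0.5, 1.7, -0.3]
width: 1.0
grasp_force: 0.0
```

Request:
{"name": "move_arm", "arguments": {"steps": "1 -39 0 0 0 -2 0;2 -78 0 0 0 -4 0;3 -117 0 0 0 -6 0;4 -156 0 0 0 -8 0;5 -195 0 0 0 -10 0;6 -234 0 0 0 -12 0;7 -273 0 0 0 -14 0;8 -312 0 0 0 -16 0;9 -350 0 0 0 -17 0;10 -380 0 0 0 -17 0"}}

```text
time: 2.32
ee_pos: [0.4898, 0.0001, 0.2211]
orientation: [2.437, 1.982, 0.001]
contact_force: [0.2, 0.8, 0.9]
width: 0.998
grasp_force: 0.0
```

```bash
cat > look.py <<'E'
from h import *
import sys,json
n=sys.argv[1];s=monitor.observe()
m=cams.camera_model('wrist');im=cams.camera('wrist');cv2.imwrite(f'pics/{n}.png',im[:,:,::-1])
print(np.round(s['ee_pos'],4),np.round(s['joints'],2),np.round(R.from_rotvec(s['orientation']).as_matrix()[:,1],3))
o={'m':{k:np.array(v).tolist() for k,v in m.items()}}
for l in sys.argv[2:]:
    o[l]=[(np.round(d['centre'],1).tolist(),round(d['p'],2)) for d in cams.place_of('wrist',l)];print(l,o[l])
json.dump(o,open(n+'.json','w'))
E
python3 look.py w1 socket_mouth socket_floor index_head
```

```text
[4.898e-01 1.000e-04 2.211e-01] [-0.69  0.16  0.64  2.   -0.11  1.02 -0.21] [ 0.979 -0.204  0.001]
socket_mouth [([345.7, 279.4], 0.89)]
socket_floor [([347.3, 269.0], 0.59)]
index_head [([341.7, 255.9], 0.74)]
```

Request:
{"name": "move_arm", "arguments": {"steps": "1 -30 0 0 0 -7 0;2 -60 0 0 0 -14 0;3 -90 0 0 0 -21 0;4 -120 0 0 0 -28 0;4 -140 0 0 0 -35 0;4 -140 0 0 0 -42 0;4 -140 0 0 0 -49 0;4 -140 0 0 0 -55 0;4 -140 0 0 0 -60 0;4 -140 0 0 0 -60 0"}}

```text
time: 3.35
ee_pos: [0.4948, -0.1348, 0.2205]
orientation: [-3.101, -0.503, 0.0]
contact_force: [-0.3, 0.9, 0.1]
width: 1.003
grasp_force: 0.0
```

```bash
python3 look.py w2 socket_mouth socket_floor index_head key_bar key_stand
```

```text
[ 0.4948 -0.1348  0.2205] [-0.6   0.25  0.9   1.96 -0.23  1.04 -0.86] [ 0.316 -0.949 -0.   ]
socket_mouth [([238.7, 187.6], 0.78)]
socket_floor [([243.9, 181.4], 0.59)]
index_head [([251.1, 175.0], 0.91)]
key_bar [([541.8, 303.7], 0.65), ([454.8, 379.1], 0.5)]
key_stand [([502.6, 273.7], 0.97), ([36.3, 44.0], 0.44)]
```

View pics/w1.png

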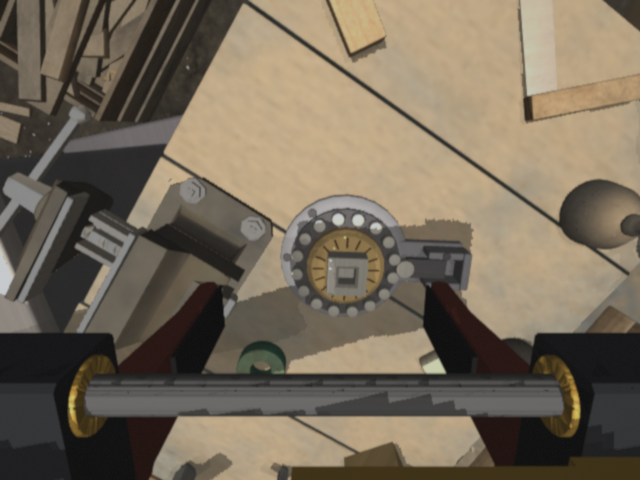

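View pics/w2.png

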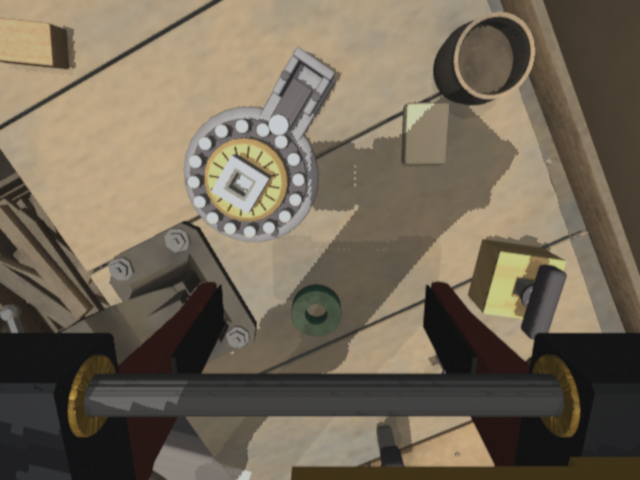

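w1 shows the hub and socket at (346,275), almost aligned with the image axes. w2 shows it at (241,183), with the stand and key at the right and the T-bar at (543,302). Next I'll rectify these views for the yaw and move towards the key.

Request:
{"name": "move_arm", "arguments": {"steps": "-5 -20 0 0 0 0 0;-10 -40 0 0 0 0 0;-15 -60 0 0 0 0 0;-20 -80 0 0 0 0 0;-25 -100 0 0 0 0 0;-30 -120 0 0 0 0 0;-30 -140 0 0 0 0 0;-30 -150 0 0 0 0 0;-30 -150 0 0 0 0 0;-30 -150 0 0 0 0 0"}}

```text
time: 4.48
ee_pos: [0.4642, -0.2865, 0.2205]
orientation: [-3.101, -0.502, 0.0]
contact_force: [-0.4, -0.2, 0.4]
width: 1.002
grasp_force: 0.0
```

```bash
python3 look.py w3 key_bar key_stand key; python3 - <<'E'
from h import *
import json
L=lambda n:json.load(open(n+'.json'))
a,b=L('w1'),L('w2')
rays=[ray('',(345.7,279.4),a['m']),ray('',(238.7,187.6),b['m'])]
print('mouth',tri(rays),[atz(q,.063).round(4) for q in rays])
print('head',[atz(ray('',q,m['m']),0).round(4) for m,q in((a,(341.7,255.9)),(b,(251.1,175.0)))])
# rectify hub top plane z=.063, 0.25mm/px, up=+x, left=+y
def rect(n,cx,cy,z,S=300,k=.00025):
    m=L(n)['m'];T=np.linalg.inv(np.array(m['cam_to_world']));K=np.array(m['camera_matrix'])
    src=[(0,0),(S,0),(S,S),(0,S)];dst=[]
    for u,v in src:
        p=K@(T@[cx-(v-S/2)*k,cy-(u-S/2)*k,z,1])[:3];dst.append(p[:2]/p[2])
    H=cv2.getPerspectiveTransform(np.float32(src),np.float32(dst))
    return cv2.warpPerspective(cv2.imread(f'pics/{n}.png'),H,(S,S),flags=cv2.INTER_CUBIC|cv2.WARP_INVERSE_MAP)
o=[rect(n,.50,-.06,.063,380) for n in('w1','w2')]
cv2.imwrite('pics/rect.png',np.hstack(o))
E
```

```text
[ 0.4642 -0.2865  0.2205] [-0.28  0.33  0.91  1.89 -0.3   1.07 -0.5 ] [ 0.315 -0.949 -0.   ]
key_bar [([258.8, 426.3], 0.79), ([394.9, 215.6], 0.77), ([323.5, 306.4], 0.57)]
key_stand [([380.8, 202.9], 0.91)]
key [([317.6, 288.5], 0.97), ([380.3, 204.1], 0.92), ([267.3, 373.3], 0.58)]
mouth (array([ 0.49697537, -0.0592619 ,  0.06786813]), [np.float64(0.3), np.float64(0.3)]) [array([ 0.4971, -0.0611,  0.063 ]), array([ 0.4957, -0.0586,  0.063 ])]
head [array([ 0.4968, -0.0588,  0.    ]), array([ 0.4991, -0.0573,  0.    ])]
```

View pics/rect.png

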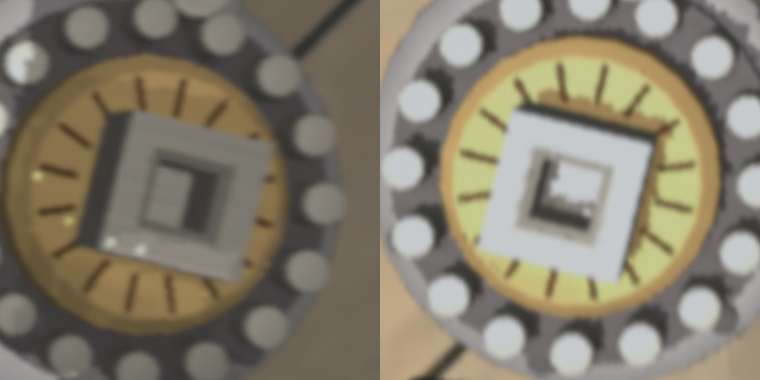

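View pics/w3.png

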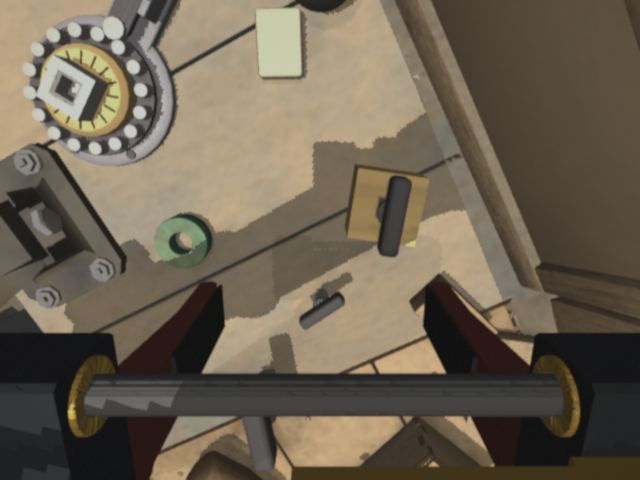

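The rectified hub top looks the same in both views: centre (185.5,196), yaw about -15°, so the mouth is at (0.4985, -0.059, 0.063). w3 shows the T-bar from (400,180) to (391,253) in the stand, and the small look-alike at (322,305).

```bash
python3 - <<'E'
from h import *
import json
L=lambda n:json.load(open(n+'.json'))
b,c=L('w2'),L('w3')
rays=[ray('',(541.8,303.7),b['m']),ray('',(394.9,215.6),c['m'])]
print('bar',tri(rays),[atz(q,.079).round(4) for q in rays])
print('stand',tri([ray('',(502.6,273.7),b['m']),ray('',(380.8,202.9),c['m'])]))
im=cv2.imread('pics/w3.png')
m=(im.max(2)<75).astype(np.uint8);m[:,:330]=0;m[:,440:]=0;m[:165]=0;m[270:]=0
m=cv2.morphologyEx(m,cv2.MORPH_OPEN,np.ones((11,11)))
p=np.argwhere(m)[:,::-1].astype(np.float32);q=cv2.minAreaRect(p);print(len(p),q)
bx=cv2.boxPoints(q)
for z in(.085,.09):
    w=np.array([atz(ray('',x,c['m']),z)[:2] for x in bx]);print(z,w.round(4).tolist(),w.mean(0).round(4))
    e=[w[1]-w[0],w[2]-w[1]];e=max(e,key=np.linalg.norm);print(np.degrees(np.arctan2(e[1],e[0])),[np.linalg.norm(w[1]-w[0]),np.linalg.norm(w[2]-w[1])])
E
```

```text
bar (array([ 0.4854067 , -0.34119482,  0.07895778]), [np.float64(1.2), np.float64(1.2)]) [array([ 0.4842, -0.341 ,  0.079 ]), array([ 0.4866, -0.3414,  0.079 ])]
stand (array([ 0.48239817, -0.34248548, -0.00286034]), [np.float64(0.1), np.float64(0.1)])
1777 ((390.2692565917969, 215.15383911132812), (27.652376174926758, 80.21149444580078), 11.309932708740234)
0.085 [[0.452, -0.3305], [0.5168, -0.3199], [0.5196, -0.3418], [0.4546, -0.3536]] [ 0.4858 -0.3365]
9.257958117913473 [np.float64(0.06573318054977653), np.float64(0.022047227057032725)]
0.09 [[0.4532, -0.3294], [0.5171, -0.319], [0.5198, -0.3406], [0.4559, -0.3522]] [ 0.4865 -0.3353]
9.257958117913462 [np.float64(0.06470696499922231), np.float64(0.021703029392119856)]
```

```bash
python3 - <<'E'
from h import *
import json
c=json.load(open('w3.json'))['m']
def plane(cam,a,b,m=None):
    o,d=ray(cam,a,m);_,e=ray(cam,b,m);n=np.cross(d,e);n/=np.linalg.norm(n);return n,n@o
T=plane('top',(358,72),(530,218))
for nm,P in(('w3 left',plane('',(385,0),(530,290),c)),('w3 right',plane('',(405,0),(545,265),c)),('side low',plane('side',(460,225),(545,350)))):
    d=np.cross(T[0],P[0])
    for x in(.4,.5,.6):
        print(nm,np.linalg.solve([T[0],P[0],[1,0,0]],[T[1],P[1],x]).round(3))
for p in((.50,-.43,.15),(.5,-.398,.07),(.46,-.43,.15),(.535,-.42,.15)):
    for cam in('top','side'):
        m=cams.camera_model(cam);q=np.array(m['camera_matrix'])@(np.linalg.inv(np.array(m['cam_to_world']))@[*p,1])[:3];print(p,cam,(q[:2]/q[2]).round())
E
```

```text
w3 left [ 0.4   -0.551  0.076]
w3 left [ 0.5   -0.424  0.101]
w3 left [ 0.6   -0.297  0.126]
w3 right [ 0.4   -0.734 -0.228]
w3 right [ 0.5   -0.559 -0.122]
w3 right [ 0.6   -0.383 -0.017]
side low [ 0.4   -0.574  0.038]
side low [ 0.5   -0.439  0.076]
side low [ 0.6   -0.304  0.114]
(0.5, -0.43, 0.15) top [512. 185.]
(0.5, -0.43, 0.15) side [505. 250.]
(0.5, -0.398, 0.07) top [478. 193.]
(0.5, -0.398, 0.07) side [481. 284.]
(0.46, -0.43, 0.15) top [513. 208.]
(0.46, -0.43, 0.15) side [495. 258.]
(0.535, -0.42, 0.15) top [505. 165.]
(0.535, -0.42, 0.15) side [509. 241.]
```

Request:
{"name": "move_arm", "arguments": {"steps": "4 -10 -10 0 0 -2 0;8 -20 -20 0 0 -4 0;12 -30 -35 0 0 -6 0;16 -40 -50 0 0 -8 0;20 -50 -65 0 0 -9 0;22 -55 -80 0 0 -9 0;22 -55 -95 0 0 -9 0;22 -55 -105 0 0 -9 0;22 -55 -110 0 0 -9 0;22 -55 -110 0 0 -9 0"}}

```text
time: 5.52
ee_pos: [0.4857, -0.3407, 0.1096]
orientation: [-3.13, -0.259, 0.002]
contact_force: [0.5, -0.1, 0.5]
width: 1.002
grasp_force: 0.0
```

```bash
python3 - <<'E'
from h import *
s=monitor.observe();print(np.round(s['ee_pos'],4),np.round(s['joints'],2),s['contact_force'],R.from_rotvec(s['orientation']).as_matrix()[:,1])
a=cams.camera('side')[170:370,350:600];b=cams.camera('top')[120:300,360:560];w=cams.camera('wrist')
f=lambda i:cv2.resize(i,(400,400 if i is w else int(400*i.shape[0]/i.shape[1])),interpolation=2)
a=f(a);b=f(b);h=max(a.shape[0],b.shape[0]);p=lambda i:np.vstack([i,np.zeros((h-i.shape[0],400,3),np.uint8)])
cv2.imwrite('pics/chk.png',np.hstack([p(a),p(b)])[:,:,::-1]);cv2.imwrite('pics/w4.png',w[:,:,::-1])
E
```

```text
[ 0.4857 -0.3407  0.1096] [-0.08  0.57  0.81  1.88 -0.51  0.92 -0.43] [ 0.45883353 -0.0692797   0.51959333] [ 0.16439447 -0.98639364 -0.00143106]
```

View pics/chk.png

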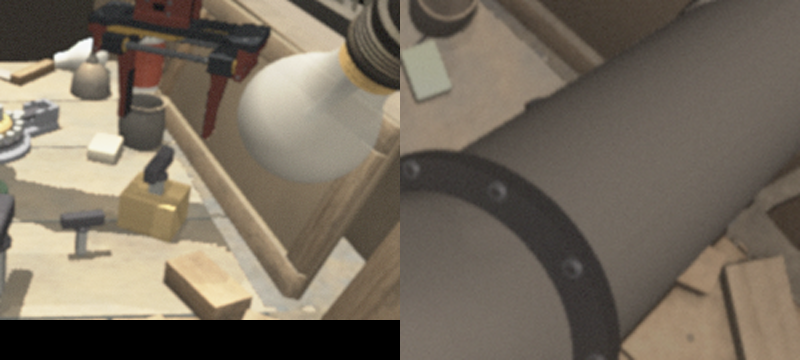

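The left crop shows the open fingers straddling the key in the stand, over the T-bar at (160,160), with the right finger above the bench rail. I'll descend slowly and watch the force.

Request:
{"name": "move_arm", "arguments": {"steps": "0 0 -3 0 0 0 0;0 0 -6 0 0 0 0;0 0 -9 0 0 0 0;0 0 -12 0 0 0 0;0 0 -15 0 0 0 0;0 0 -18 0 0 0 0;0 0 -20 0 0 0 0;0 0 -22 0 0 0 0;0 0 -24 0 0 0 0;0 0 -25 0 0 0 0"}}

```text
time: 6.5
ee_pos: [0.4861, -0.3417, 0.0854]
orientation: [-3.131, -0.257, 0.0]
contact_force: [-1.0, -0.5, 0.4]
width: 0.998
grasp_force: 0.0
```

Request:
{"name": "move_arm", "arguments": {"steps": "0 0 -2 0 0 0 0;0 0 -4 0 0 0 0;0 0 -6 0 0 0 0;0 0 -8 0 0 0 0;0 0 -10 0 0 0 0;0 0 -12 0 0 0 0;0 0 -13 0 0 0 0;0 0 -14 0 0 0 0;0 0 -14 0 0 0 0;0 0 -14 0 0 0 0"}}

```text
time: 7.33
ee_pos: [0.4861, -0.3418, 0.0716]
orientation: [3.131, 0.257, -0.0]
contact_force: [-0.2, -0.1, 0.2]
width: 0.999
grasp_force: 0.0
```

No contact. Now close the gripper.

Request:
{"name": "move_arm", "arguments": {"steps": "0 0 0 0 0 0 1;0 0 0 0 0 0 1;0 0 0 0 0 0 1;0 0 0 0 0 0 1;0 0 0 0 0 0 1;0 0 0 0 0 0 1;0 0 0 0 0 0 1;0 0 0 0 0 0 1;0 0 0 0 0 0 1;0 0 0 0 0 0 1"}}

```text
time: 8.17
ee_pos: [0.4861, -0.3418, 0.0717]
orientation: [3.131, 0.257, -0.0]
contact_force: [-0.7, 0.3, -0.0]
width: 0.281
grasp_force: 0.0
```

```bash
python3 - <<'E'
from h import *
s=monitor.observe();print(s['width']*88,s['grasp_force'],s['contact_force'],s['ft_torque'],np.round(s['joints'],2))
E
```

```text
24.737735044272696 0.0 [-0.70173252  0.27667291 -0.00924779] [-0.05907243  0.12578247  0.00692477] [-0.04  0.62  0.76  1.9  -0.56  0.85 -0.39]
```

Request:
{"name": "move_arm", "arguments": {"steps": "0 0 0 0 0 0 1;0 0 0 0 0 0 1;0 0 0 0 0 0 1;0 0 0 0 0 0 1;0 0 0 0 0 0 1;0 0 0 0 0 0 1;0 0 0 0 0 0 1;0 0 0 0 0 0 1;0 0 0 0 0 0 1;0 0 0 0 0 0 1"}}

```text
time: 9.0
ee_pos: [0.4861, -0.3418, 0.0717]
orientation: [3.131, 0.257, 0.0]
contact_force: [-0.4, 0.2, 0.6]
width: 0.005
grasp_force: 0.0
```

```bash
python3 - <<'E'
from h import *
w=cams.camera('wrist');a=cams.camera('side')[170:370,350:600]
i=np.hstack([cv2.resize(w,(480,360)),cv2.resize(a,(320,360))]);cv2.imwrite('pics/miss.png',i[:,:,::-1])
E
```

```text
(no output)
```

View pics/miss.png

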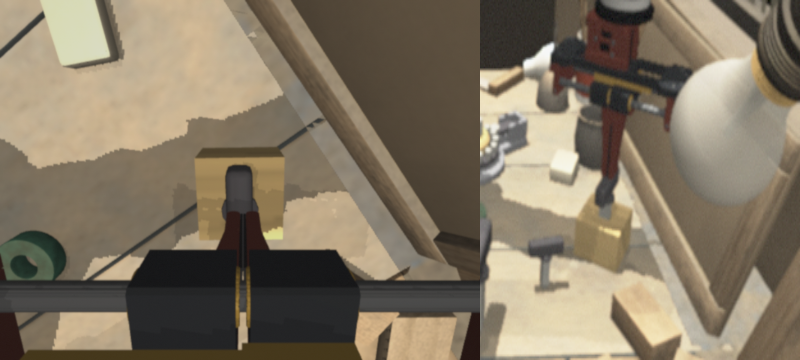

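The fingers read as shut, with the bar just beyond and below their tips at about (238,190). So the bar may be lower than I assumed. I'll re-measure its height from several views before opening.

```bash
python3 - <<'E'
from h import *
import json
L=lambda n:json.load(open(n+'.json'))['m']
b,c=L('w2'),L('w3')
m4=cams.camera_model('wrist'); w=cams.camera('wrist')
print('now',cams.place_of('wrist','key_bar'),cams.place_of('wrist','key_stand'))
rr=[ray('',(541.8,303.7),b),ray('',(394.9,215.6),c),ray('top',(446.1,198.6)),ray('side',(447.6,275.6))]
print(tri(rr))
for z in(.06,.067,.073,.079): print(z,[(1e3*atz(q,z)[:2]).round(1).tolist() for q in rr])
# bar ends from hand-read pixels
print('far',tri([ray('',(555,268),b),ray('',(400,180),c)]),'near',tri([ray('',(531,335),b),ray('',(391,253),c)]))
# stand top corners (known z .045?): read in w3
print([ (1e3*atz(ray('',p,c),.045)[:2]).round(1).tolist() for p in((360,167),(427,178),(413,246),(347,238))])
g=w[200:340,240:400];cv2.imwrite('pics/crop5.png',cv2.resize(g,None,fx=4,fy=4,interpolation=2)[:,:,::-1])
E
```

```text
now [{'centre': [317.9, 291.4], 'p': 0.87}] []
(array([ 0.48563864, -0.34035008,  0.07333884]), [np.float64(4.4), np.float64(2.4), np.float64(5.9), np.float64(3.3)])
0.06 [[479.5, -354.4], [483.8, -346.0], [491.7, -339.7], [501.2, -330.7]]
0.067 [[481.2, -349.4], [484.8, -344.3], [490.5, -337.7], [489.9, -336.4]]
0.073 [[482.7, -345.2], [485.7, -342.9], [489.5, -336.0], [480.2, -341.3]]
0.079 [[484.2, -341.0], [486.6, -341.4], [488.5, -334.2], [470.6, -346.2]]
far (array([ 0.5168301 , -0.33436733,  0.08181793]), [np.float64(1.4), np.float64(1.4)]) near (array([ 0.45189176, -0.352042  ,  0.0703771 ]), [np.float64(1.3), np.float64(1.3)])
[[512.8, -304.5], [522.5, -364.3], [459.9, -376.0], [447.8, -315.1]]
```

View pics/crop5.png

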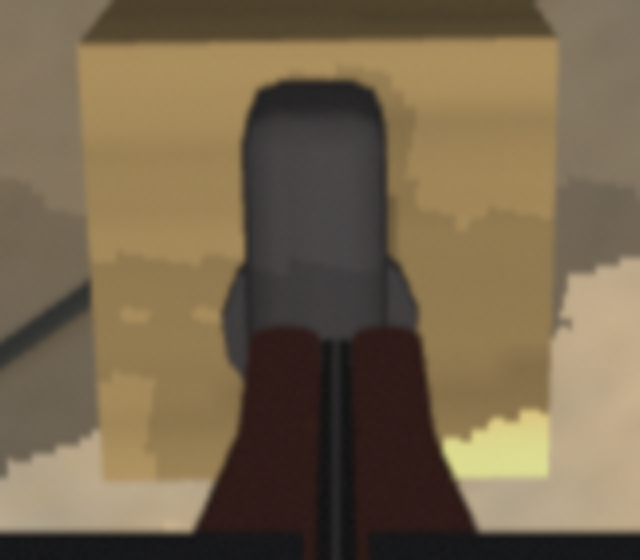

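The crop shows the shut fingertips lying over the bar, with the collar behind at (320,320), so the bar top is below 71 mm. I'll probe gently for its real height.

Request:
{"name": "move_arm", "arguments": {"steps": "0 0 -1 0 0 0 1;0 0 -1 0 0 0 1;0 0 -2 0 0 0 1;0 0 -2 0 0 0 1;0 0 -3 0 0 0 1;0 0 -3 0 0 0 1;0 0 -4 0 0 0 1;0 0 -4 0 0 0 1;0 0 -4 0 0 0 1;0 0 -4 0 0 0 1"}}

```text
time: 10.08
ee_pos: [0.4866, -0.3425, 0.0684]
orientation: [3.13, 0.257, 0.002]
contact_force: [-1.8, 0.0, 5.1]
width: 0.001
grasp_force: 2.7
```

Contact at TCP z ≈ 0.0685. The tips are on the bar's top, so the pads need to go about 18 mm lower. I'll open, then descend to 0.050.

Request:
{"name": "move_arm", "arguments": {"steps": "0 0 3 0 0 0 0;0 0 3 0 0 0 0;0 0 3 0 0 0 0;0 0 3 0 0 0 0;0 0 3 0 0 0 0;0 0 3 0 0 0 0;0 0 3 0 0 0 0;0 0 1 0 0 0 0;0 0 -1 0 0 0 0;0 0 -3 0 0 0 0"}}

```text
time: 10.92
ee_pos: [0.4861, -0.3417, 0.0644]
orientation: [-3.131, -0.257, 0.0]
contact_force: [-0.0, 0.1, -1.1]
width: 0.72
grasp_force: 0.0
```

Request:
{"name": "move_arm", "arguments": {"steps": "0 0 -2 0 0 0 0;0 0 -4 0 0 0 0;0 0 -6 0 0 0 0;0 0 -8 0 0 0 0;0 0 -10 0 0 0 0;0 0 -12 0 0 0 0;0 0 -14 0 0 0 0;0 0 -14 0 0 0 0.5;0 0 -14 0 0 0 1;0 0 -14 0 0 0 1"}}

```text
time: 11.75
ee_pos: [0.4861, -0.3418, 0.0507]
orientation: [3.131, 0.257, 0.0]
contact_force: [0.4, -0.6, -0.3]
width: 0.81
grasp_force: 0.0
```

Request:
{"name": "move_arm", "arguments": {"steps": "0 0 0 0 0 0 1;0 0 0 0 0 0 1;0 0 0 0 0 0 1;0 0 0 0 0 0 1;0 0 0 0 0 0 1;0 0 0 0 0 0 1;0 0 0 0 0 0 1;0 0 0 0 0 0 1;0 0 0 0 0 0 1;0 0 0 0 0 0 1"}}

```text
time: 12.58
ee_pos: [0.486, -0.3418, 0.0507]
orientation: [3.131, 0.257, -0.0]
contact_force: [-0.7, -0.6, -0.8]
width: 0.182
grasp_force: 29.9
```

Gripped at 16 mm with 30 N. Now lift, first slowly and then higher.

Request:
{"name": "move_arm", "arguments": {"steps": "0 0 3 0 0 0 1;0 0 8 0 0 0 1;0 0 15 0 0 0 1;0 0 25 0 0 0 1;0 0 37 0 0 0 1;0 0 50 0 0 0 1;0 0 63 0 0 0 1;0 0 76 0 0 0 1;0 0 86 0 0 0 1;0 0 90 0 0 0 1"}}

```text
time: 13.42
ee_pos: [0.4869, -0.3424, 0.1429]
orientation: [3.13, 0.257, 0.004]
contact_force: [0.3, 0.4, -1.5]
width: 0.18
grasp_force: 29.9
```

Request:
{"name": "move_arm", "arguments": {"steps": "1 20 0 0 0 6.5 1;2 48 0 0 0 13 1;3 78 0 0 0 19.5 1;5 110 0 0 0 26 1;7 145 0 0 0 32.5 1;8 180 0 0 0 39 1;9 215 0 0 0 45.5 1;10 240 0 0 0 52 1;11 262 0 0 0 59 1;12 272 0 0 0 65.5 1"}}

```text
time: 14.25
ee_pos: [0.4979, -0.0661, 0.1406]
orientation: [-2.483, -1.922, -0.001]
contact_force: [-0.5, 0.0, -3.0]
width: 0.181
grasp_force: 29.9
```

```bash
python3 - <<'E'
from h import *
s=monitor.observe();M=R.from_rotvec(s['orientation']).as_matrix();print(np.round(s['ee_pos'],4),np.round(s['joints'],2),s['width'],s['grasp_force'],np.round(s['contact_force'],1),np.degrees(np.arctan2(M[1,1],M[0,1])))
for c in('wrist','side','top'):
    m=cams.camera_model(c);im=cams.camera(c);cv2.imwrite(f'pics/t_{c}.png',im[:,:,::-1])
    T=np.linalg.inv(np.array(m['cam_to_world']));K=np.array(m['camera_matrix'])
    for l in('key','key_bar','socket_mouth'):
        print(c,l,[(np.round(d['centre'],1).tolist(),round(d['p'],2)) for d in cams.place_of(c,l)])
    e=s['ee_pos'];v=lambda p:(lambda q:(q[:2]/q[2]).round(1).tolist())(K@(T@[*p,1])[:3])
    print('  pred bar(A,B)',v(e+[0,0,.0285]),v(e+[0,0,.007]),'tip A,B',v(e+[0,0,-.0355]),v(e+[0,0,-.057]),'mouth',v([.4985,-.0589,.063]))
E
```

```text
[ 0.4979 -0.0661  0.1406] [-0.47  0.3   0.58  2.05 -0.21  0.85 -0.03] 0.1814833927713197 29.918400049209595 [-0.5  0.  -3. ] -14.521594081339819
wrist key [([321.2, 262.5], 0.88), ([322.6, 222.6], 0.31)]
wrist key_bar [([318.8, 311.6], 0.86)]
wrist socket_mouth [([320.5, 232.4], 0.59)]
  pred bar(A,B) [325.2, 309.9] [325.0, 290.2] tip A,B [324.8, 261.7] [324.7, 250.7] mouth [322.7, 231.7]
side key [([346.6, 354.7], 0.86), ([401.3, 327.9], 0.85), ([343.8, 218.3], 0.73)]
side key_bar [([342.8, 191.5], 0.87), ([347.3, 311.5], 0.65), ([341.4, 241.4], 0.18)]
side socket_mouth [([336.5, 233.7], 0.64)]
  pred bar(A,B) [343.5, 190.9] [343.4, 200.2] tip A,B [343.2, 218.1] [343.2, 226.9] mouth [340.9, 234.2]
top key [([414.2, 319.9], 0.79)]
top key_bar [([425.8, 320.2], 0.87)]
top socket_mouth []
  pred bar(A,B) [303.9, 185.1] [304.0, 187.5] tip A,B [304.3, 191.9] [304.4, 194.0] mouth [300.8, 195.6]
```

Both cameras agree with the key lower end 35 mm below the reported TCP. Move over the mouth, down to about 12 mm above it, and re-measure key against socket in the same images.

Request:
{"name": "move_arm", "arguments": {"steps": "0 4 0 0 0 0 1;0 8 -4 0 0 0 1;0 11 -8 0 0 0 1;0 11 -12 0 0 0 1;0 11 -18 0 0 0 1;0 11 -24 0 0 0 1;0 11 -28 0 0 0 1;0 11 -30 0 0 0 1;0 11 -30 0 0 0 1;0 11 -30 0 0 0 1"}}

```text
time: 15.68
ee_pos: [0.4981, -0.059, 0.1106]
orientation: [2.494, 1.91, -0.0]
contact_force: [-0.0, 0.1, -1.6]
width: 0.177
grasp_force: 29.9
```

```bash
cat > m.py <<'E'
from h import *
s=monitor.observe();M=R.from_rotvec(s['orientation']).as_matrix();e=np.array(s['ee_pos']);print(np.round(e,4),np.round(s['joints'],2),np.round(s['contact_force'],1),np.degrees(np.arctan2(M[1,1],M[0,1])))
for c in('wrist','side'):
    m=cams.camera_model(c);cams.camera(c)
    P={l:[(np.round(d['centre'],1).tolist(),round(d['p'],2)) for d in cams.place_of(c,l)] for l in('key','key_bar','socket_mouth','index_head')}
    print(c,P)
    z={'key':e[2]-.0355,'key_bar':e[2]+.0285,'socket_mouth':.063,'index_head':0}
    for l in P:
        for q,p in P[l]:
            w=atz(ray(c,q,m),z[l])
            if abs(w[1]+.06)<.05: print('   ',l,p,w.round(4))
E
python3 m.py
```

```text
[ 0.4981 -0.059   0.1106] [-0.46  0.34  0.55  2.08 -0.25  0.78 -0.02] [-0.   0.1 -1.6] -15.117575229210816
wrist {'key': [([321.0, 262.4], 0.76)], 'key_bar': [([321.1, 310.5], 0.77)], 'socket_mouth': [], 'index_head': [([322.5, 226.4], 0.75)]}
    key 0.76 [ 0.4959 -0.0589  0.0751]
    key_bar 0.77 [ 0.4963 -0.0588  0.1391]
    index_head 0.75 [ 0.4974 -0.0561  0.    ]
side {'key': [([400.1, 328.2], 0.87), ([343.4, 354.0], 0.87), ([342.8, 232.2], 0.85)], 'key_bar': [([344.9, 311.2], 0.78), ([341.0, 206.1], 0.74), ([399.1, 307.5], 0.68)], 'socket_mouth': [([339.3, 234.8], 0.67)], 'index_head': [([343.2, 258.9], 0.73), ([442.0, 309.2], 0.26)]}
    key 0.85 [ 0.49   -0.0722  0.0751]
    key_bar 0.74 [ 0.4844 -0.0713  0.1391]
    socket_mouth 0.67 [ 0.4938 -0.0583  0.063 ]
    index_head 0.73 [ 0.5015 -0.0639  0.    ]
```

Request:
{"name": "move_arm", "arguments": {"steps": "0 0 -3 0 0 0 1;0 0 -6 0 0 0 1;0 0 -8 0 0 0 1;0 0 -10 0 0 0 1;0 0 -12 0 0 0 1;0 0 -14 0 0 0 1;0 0 -15 0 0 0 1;0 0 -16 0 0 0 1;0 0 -17 0 0 0 1;0 0 -18 0 0 0 1"}}

```text
time: 17.02
ee_pos: [0.4983, -0.0588, 0.0927]
orientation: [2.494, 1.91, 0.001]
contact_force: [0.6, 0.2, -1.6]
width: 0.178
grasp_force: 29.9
```

Request:
{"name": "move_arm", "arguments": {"steps": "0 0 -1 0 0 0 1;0 0 -2 0 0 0 1;0 0 -3 0 0 0 1;0 0 -4 0 0 0 1;0 0 -5 0 0 0 1;0 0 -6 0 0 0 1;0 0 -7 0 0 0 1;0 0 -8 0 0 0 1;0 0 -8 0 0 0 1;0 0 -8 0 0 0 1"}}

```text
time: 17.85
ee_pos: [0.4985, -0.0588, 0.0847]
orientation: [2.494, 1.91, 0.001]
contact_force: [3.4, -0.2, -3.4]
width: 0.179
grasp_force: 30.0
```

Request:
{"name": "move_arm", "arguments": {"steps": "0.5 0 -1 0 0 0 1;0.5 0 -2 0 0 0 1;0.5 0 -3 0 0 0 1;0.5 0 -4 0 0 0 1;0.5 0 -5 0 0 0 1;0.5 0 -6 0 0 0 1;0.5 0 -6.5 0 0 0 1;0.5 0 -7 0 0 0 1;0.5 0 -7 0 0 0 1;0.5 0 -7 0 0 0 1"}}

```text
time: 18.68
ee_pos: [0.4988, -0.0588, 0.0785]
orientation: [-2.494, -1.91, -0.001]
contact_force: [-0.5, -0.1, 10.6]
width: 0.178
grasp_force: 30.0
```

The floor is reached at the predicted height (+28 mm), with 10 N of contact. Now turn clockwise.

Request:
{"name": "move_arm", "arguments": {"steps": "0 0 0 0 0 -2 1;0 0 0 0 0 -5 1;0 0 0 0 0 -9 1;0 0 0 0 0 -13 1;0 0 0 0 0 -17 1;0 0 0 0 0 -21 1;0 0 0 0 0 -25 1;0 0 0 0 0 -29 1;0 0 0 0 0 -32 1;0 0 0 0 0 -34 1"}}

```text
time: 19.52
ee_pos: [0.4988, -0.0591, 0.0785]
orientation: [-2.945, -1.094, -0.001]
contact_force: [-1.5, 0.2, 11.8]
width: 0.182
grasp_force: 30.1
```

```bash
python3 - <<'E'
from h import *
s=monitor.observe();M=R.from_rotvec(s['orientation']).as_matrix();print(np.round(s['ee_pos'],4),np.round(s['joints'],2),np.round(s['contact_force'],1),np.round(s['ft_torque'],2),np.degrees(np.arctan2(M[1,1],M[0,1])))
E
```

```text
[ 0.4988 -0.0591  0.0785] [-0.55  0.43  0.68  2.11 -0.41  0.73 -0.47] [-1.5  0.2 11.8] [-0.37  0.43  0.45] -49.21990166336568
```

Request:
{"name": "move_arm", "arguments": {"steps": "0 0 0 0 0 -4 1;0 0 0 0 0 -8 1;0 0 0 0 0 -12 1;0 0 0 0 0 -16 1;0 0 0 0 0 -20 1;0 0 0 0 0 -24 1;0 0 0 0 0 -27 1;0 0 0 0 0 -30 1;0 0 0 0 0 -32 1;0 0 0 0 0 -33 1"}}

```text
time: 20.35
ee_pos: [0.4985, -0.0588, 0.0785]
orientation: [-3.133, -0.213, 0.001]
contact_force: [-2.1, 0.4, 13.9]
width: 0.18
grasp_force: 30.0
```

```bash
python3 - <<'E'
from h import *
s=monitor.observe();M=R.from_rotvec(s['orientation']).as_matrix();print(np.round(s['ee_pos'],4),np.round(s['joints'],2),np.round(s['contact_force'],1),np.round(s['ft_torque'],2),np.degrees(np.arctan2(M[1,1],M[0,1])))
for n in 'w1','now':
    pass
m=cams.camera_model('wrist');im=cams.camera('wrist')
T=np.linalg.inv(np.array(m['cam_to_world']));K=np.array(m['camera_matrix'])
# rectify wrist to hub-top plane, edge angles of hub
S=320;k=.00025;cx,cy,z=.4985,-.0589,.063
src=[(0,0),(S,0),(S,S),(0,S)];dst=[]
for u,v in src:
    p=K@(T@[cx-(v-S/2)*k,cy-(u-S/2)*k,z,1])[:3];dst.append(p[:2]/p[2])
H=cv2.getPerspectiveTransform(np.float32(src),np.float32(dst))
g=cv2.warpPerspective(im,H,(S,S),flags=cv2.INTER_CUBIC|cv2.WARP_INVERSE_MAP);cv2.imwrite('pics/fin.png',g[:,:,::-1])
ls=cv2.HoughLinesP(cv2.Canny(cv2.cvtColor(g,cv2.COLOR_RGB2GRAY),40,100),1,np.pi/360,25,minLineLength=40,maxLineGap=5)
for x1,y1,x2,y2 in (ls[:,0] if ls is not None else []):
    a=np.degrees(np.arctan2(x1-x2,y1-y2))%90; print((x1,y1,x2,y2),round(a,1),end=' ')
E
```

```text
[ 0.4985 -0.0588  0.0785] [-0.66  0.48  0.84  2.11 -0.52  0.76 -0.92] [-2.1  0.4 13.9] [0.03 0.76 0.13] -82.20693550871371
(np.int32(76), np.int32(90), np.int32(118), np.int32(77)) 17.2 (np.int32(269), np.int32(226), np.int32(302), np.int32(272)) 35.7 (np.int32(110), np.int32(109), np.int32(119), np.int32(178)) 7.4 (np.int32(195), np.int32(100), np.int32(204), np.int32(167)) 7.7 (np.int32(52), np.int32(311), np.int32(70), np.int32(259)) 70.9 (np.int32(70), np.int32(114), np.int32(110), np.int32(101)) 18.0 (np.int32(278), np.int32(238), np.int32(309), np.int32(280)) 36.4
```

The hub edge (17–18°, on the expected hub outline) says the turntable is at about 57°, still riding on the third pin while the key leads by its play. Turn a little further and check again.

Request:
{"name": "move_arm", "arguments": {"steps": "0 0 0 0 0 -1 1;0 0 0 0 0 -2 1;0 0 0 0 0 -3 1;0 0 0 0 0 -4 1;0 0 0 0 0 -4.5 1;0 0 0 0 0 -5 1;0 0 0 0 0 -5 1;0 0 0 0 0 -5 1;0 0 0 0 0 -5 1;0 0 0 0 0 -5 1"}}

```text
time: 21.23
ee_pos: [0.4985, -0.0587, 0.0785]
orientation: [-3.139, -0.079, 0.001]
contact_force: [-1.7, 0.5, 13.8]
width: 0.175
grasp_force: 30.0
```

```bash
cat > hub.py <<'E'
from h import *
import json
s=monitor.observe();M=R.from_rotvec(s['orientation']).as_matrix();print(np.round(s['ee_pos'],4),np.round(s['contact_force'],1),np.round(s['ft_torque'],2),np.degrees(np.arctan2(M[1,1],M[0,1])))
def an(n,im,m):
    T=np.linalg.inv(np.array(m['cam_to_world']));K=np.array(m['camera_matrix'])
    S=320;k=.00025;cx,cy,z=.4985,-.0589,.063
    src=[(0,0),(S,0),(S,S),(0,S)];dst=[]
    for u,v in src:
        p=K@(T@[cx-(v-S/2)*k,cy-(u-S/2)*k,z,1])[:3];dst.append(p[:2]/p[2])
    H=cv2.getPerspectiveTransform(np.float32(src),np.float32(dst))
    g=cv2.warpPerspective(im,H,(S,S),flags=cv2.INTER_CUBIC|cv2.WARP_INVERSE_MAP)
    ls=cv2.HoughLinesP(cv2.Canny(cv2.cvtColor(g,cv2.COLOR_RGB2GRAY),40,100),1,np.pi/360,22,minLineLength=30,maxLineGap=5)
    for q in (ls[:,0] if ls is not None else []):
        a,b=q[:2]-160.,q[2:]-160.;d=abs(a[0]*b[1]-a[1]*b[0])/np.linalg.norm(a-b)
        if d<85: print(n,q.tolist(),'yaw',round(np.degrees(np.arctan2(a[0]-b[0],a[1]-b[1]))%90,1),'dist',round(d,1))
for n in 'w1','w2': an(n,cv2.imread(f'pics/{n}.png')[:,:,::-1].copy(),json.load(open(n+'.json'))['m'])
m=cams.camera_model('wrist');an('now',cams.camera('wrist'),m)
m=cams.camera_model('side');an('side',cams.camera('side'),m)
E
python3 hub.py
```

```text
[ 0.4985 -0.0587  0.0785] [-1.7  0.5 13.8] [0.09 0.82 0.03] -87.12897344681066
w1 [124, 224, 169, 237] yaw 73.9 dist 71.5
w1 [11, 134, 48, 142] yaw 77.8 dist 6.1
w1 [31, 90, 61, 112] yaw 53.7 dist 19.8
w1 [35, 86, 66, 108] yaw 54.6 dist 12.0
w2 [112, 73, 251, 109] yaw 75.5 dist 72.2
w2 [213, 241, 245, 109] yaw 76.4 dist 70.6
w2 [152, 72, 194, 82] yaw 76.6 dist 83.8
w2 [187, 68, 195, 31] yaw 77.8 dist 6.9
w2 [197, 82, 243, 94] yaw 75.4 dist 84.8
w2 [124, 181, 181, 194] yaw 77.2 dist 28.5
w2 [140, 80, 244, 106] yaw 76.0 dist 72.8
w2 [250, 169, 284, 177] yaw 76.8 dist 11.9
w2 [55, 114, 92, 123] yaw 76.3 dist 19.9
w2 [157, 30, 162, 62] yaw 8.9 dist 17.1
w2 [123, 179, 138, 123] yaw 75.0 dist 30.8
now [263, 235, 298, 292] yaw 31.6 dist 48.5
now [221, 91, 252, 71] yaw 32.8 dist 24.9
now [46, 288, 59, 251] yaw 70.6 dist 65.1
now [105, 34, 110, 4] yaw 80.5 dist 75.0
now [65, 248, 72, 214] yaw 78.4 dist 75.3
now [115, 121, 118, 173] yaw 3.3 dist 42.7
now [73, 109, 82, 150] yaw 12.4 dist 74.0
now [235, 150, 270, 156] yaw 80.3 dist 22.5
now [252, 199, 263, 233] yaw 17.9 dist 75.5
now [200, 102, 202, 140] yaw 3.0 dist 43.0
now [236, 145, 268, 150] yaw 81.1 dist 26.6
now [263, 237, 298, 293] yaw 32.0 dist 46.5
now [235, 119, 269, 112] yaw 11.6 dist 25.0
now [234, 114, 267, 106] yaw 13.6 dist 27.3
now [136, 22, 143, 53] yaw 12.7 dist 7.0
now [48, 154, 78, 148] yaw 11.3 dist 27.8
```

The hub edge reads about 12°, but it is noisy. The pin ring's 22.5° phase against the rest pictures shows whether it sits in a stop, so I'll measure that.

```bash
cat > pins.py <<'E'
from h import *
import json
A=np.radians(np.arange(0,360,.5));Rr=np.arange(.044,.052,.0005)
def unw(im,m,z):
    T=np.linalg.inv(np.array(m['cam_to_world']));K=np.array(m['camera_matrix'])
    P=np.stack([.4985+np.outer(Rr,np.cos(A)),-.0589+np.outer(Rr,np.sin(A)),np.full((len(Rr),len(A)),z),np.ones((len(Rr),len(A)))],-1)
    q=(P@T.T)[...,:3]@K.T;q=(q[...,:2]/q[...,2:]).astype(np.float32)
    return cv2.remap(cv2.cvtColor(im,cv2.COLOR_RGB2GRAY),q[...,0],q[...,1],cv2.INTER_LINEAR).astype(float).mean(0)
rd=lambda n:cv2.imread(f'pics/{n}.png')[:,:,::-1].copy()
ms,mw=cams.camera_model('side'),cams.camera_model('wrist')
J=lambda n:json.load(open(n+'.json'))['m']
I=[('side0',rd('side0'),ms),('t_side',rd('t_side'),ms),('side now',cams.camera('side'),ms),('w1',rd('w1'),J('w1')),('w2',rd('w2'),J('w2')),('w3',rd('w3'),J('w3')),('wrist now',cams.camera('wrist'),mw)]
e=np.exp(-16j*A)
for z in(.027,.034,):
  for n,im,m in I:
    p=unw(im,m,z);out=[]
    for c in range(0,720,90):
        w=np.zeros(720);w[(np.arange(c-67,c+68))%720]=np.hanning(135);v=((p-np.sum(p*w)/w.sum())*w*e).sum()/w.sum()
        out.append(f'{-np.degrees(np.angle(v))/16:.1f}({abs(v):.0f})')
    print(z,n,*out)
E
python3 pins.py
```

```text
0.027 side0 3.2(11) 1.3(9) -9.5(8) 5.7(8) -8.4(8) -3.2(6) 3.9(7) -11.1(10)
0.027 t_side 4.3(7) 7.8(1) -9.4(7) 5.8(8) -8.8(8) -1.9(7) -0.5(3) -10.1(1)
0.027 side now 1.7(3) -6.6(1) -8.8(8) 8.2(5) 2.5(4) 2.6(7) 3.1(3) -6.1(3)
0.027 w1 -6.4(20) -4.9(28) -2.3(26) -0.7(18) 0.8(15) -0.4(14) -2.8(12) -5.5(15)
0.027 w2 -0.5(27) 0.6(35) 0.1(24) -3.0(16) -5.7(26) -6.1(33) -5.3(32) -2.8(27)
0.027 w3 3.6(33) 3.4(28) -2.1(7) -8.4(16) -9.4(39) -8.3(37) -4.7(18) 1.7(28)
0.027 wrist now 1.4(20) 3.6(20) 4.2(17) 4.3(25) -5.9(1) -0.3(11) -2.4(16) -1.2(21)
0.034 side0 0.5(11) 9.3(15) -6.0(8) -1.9(9) -2.1(18) -3.0(23) -4.2(17) -3.7(11)
0.034 t_side 1.3(9) 9.2(13) -6.1(9) -1.9(9) -1.2(15) -1.9(4) -3.1(4) -6.3(5)
0.034 side now 6.4(6) 10.2(2) -6.2(13) 2.8(7) 1.9(4) 5.7(2) -0.7(3) -0.0(3)
0.034 w1 -3.5(19) -3.1(28) -2.4(29) -2.6(18) -2.2(15) -2.4(17) -2.8(16) -3.3(17)
0.034 w2 -1.6(28) -1.4(35) -1.9(29) -3.1(25) -4.0(29) -4.2(34) -3.8(32) -2.6(28)
0.034 w3 -1.0(36) -1.0(32) -2.4(19) -4.5(25) -4.9(39) -4.5(40) -3.3(30) -1.3(35)
0.034 wrist now 1.4(21) 1.9(20) 1.4(18) 2.3(34) -5.0(1) 1.4(14) 0.3(17) 0.7(21)
```

At z≈0.034 the phases are consistent: rest -2.7°, now +1.3°. The turntable is about 4° short of the third stop, past the pin but probably held by friction from the key's downward push. I'll relieve that push.

Request:
{"name": "move_arm", "arguments": {"steps": "0 0 0.3 0 0 0 1;0 0 0.6 0 0 0 1;0 0 0.6 0 0 0 1;0 0 0.6 0 0 0 1;0 0 0.6 0 0 0 1;0 0 0.6 0 0 0 1;0 0 0.6 0 0 0 1;0 0 0.6 0 0 0 1;0 0 0.6 0 0 0 1;0 0 0.6 0 0 0 1"}}

```text
time: 22.27
ee_pos: [0.4984, -0.0587, 0.0786]
orientation: [-3.14, -0.079, 0.001]
contact_force: [-1.1, -0.1, 7.4]
width: 0.179
grasp_force: 30.0
```

```bash
python3 pins.py | grep -E "0.034 (w2|wrist)"; python3 hub.py | grep -E "now|\[.*-"; python3 -c "
from h import *
s=monitor.observe();print(s['contact_force'],s['ft_torque'],s['ee_pos'])"
```

```text
0.034 w2 -1.6(28) -1.4(35) -1.9(29) -3.1(25) -4.0(29) -4.2(34) -3.8(32) -2.6(28)
0.034 wrist now 1.3(21) 1.9(20) 1.4(18) 2.3(34) -4.9(1) 1.3(14) 0.3(17) 0.7(21)
[ 0.4984 -0.0587  0.0786] [-1.5 -0.4  7.5] [-0.02  0.3  -0.01] -87.1141164301361
now [264, 239, 285, 271] yaw 33.3 dist 43.6
now [115, 103, 115, 141] yaw 0.0 dist 45.0
now [68, 238, 75, 201] yaw 79.3 dist 75.9
now [53, 153, 86, 146] yaw 12.0 dist 29.1
now [41, 297, 57, 264] yaw 64.1 dist 47.3
now [235, 150, 266, 156] yaw 79.0 dist 24.1
now [252, 199, 266, 243] yaw 17.7 dist 75.8
now [273, 254, 299, 292] yaw 34.4 dist 40.2
now [77, 105, 115, 96] yaw 13.3 dist 72.6
now [238, 118, 269, 111] yaw 12.7 dist 23.8
now [233, 115, 266, 107] yaw 13.6 dist 26.5
now [75, 119, 82, 150] yaw 12.7 dist 73.9
now [234, 145, 265, 150] yaw 80.8 dist 26.6
now [136, 23, 143, 55] yaw 12.3 dist 5.8
now [56, 167, 86, 168] yaw 88.1 dist 10.5
now [49, 160, 80, 153] yaw 12.7 dist 24.4
[-1.20562449 -0.15603993  7.37931937] [-0.0075279   0.38954502  0.04323134] [ 0.49834642 -0.05867799  0.0785885 ]
```

Unchanged, so the key has to carry it the last 4° (the fourth pin is still far off).

Request:
{"name": "move_arm", "arguments": {"steps": "0 0 0 0 0 -1 1;0 0 0 0 0 -2 1;0 0 0 0 0 -3 1;0 0 0 0 0 -3.5 1;0 0 0 0 0 -4 1;0 0 0 0 0 -4 1;0 0 0 0 0 -4 1;0 0 0 0 0 -4 1;0 0 0 0 0 -4 1;0 0 0 0 0 -4 1"}}

```text
time: 23.3
ee_pos: [0.4984, -0.0586, 0.0786]
orientation: [-3.141, 0.03, 0.001]
contact_force: [-0.8, -0.6, 7.5]
width: 0.181
grasp_force: 30.0
```

```bash
python3 pins.py | grep -E "0.034 (w2|wrist)"; python3 hub.py | grep -E "now|\[.*-"
```

```text
0.034 w2 -1.6(28) -1.4(35) -1.9(29) -3.1(25) -4.0(29) -4.2(34) -3.8(32) -2.6(28)
0.034 wrist now -2.6(19) -1.9(20) -2.8(19) -1.6(31) 8.1(1) -2.8(16) -3.8(18) -3.4(21)
[ 0.4984 -0.0587  0.0786] [-0.1  0.3  7.5] [-0.    0.4   0.08] -91.10044672521158
now [258, 244, 288, 302] yaw 27.3 dist 48.5
now [28, 296, 51, 256] yaw 60.1 dist 46.6
now [117, 171, 117, 126] yaw 0.0 dist 43.0
now [203, 177, 203, 123] yaw 0.0 dist 43.0
now [81, 99, 119, 94] yaw 7.5 dist 70.8
now [59, 243, 75, 186] yaw 74.3 dist 74.8
now [238, 125, 273, 119] yaw 9.7 dist 21.3
now [235, 155, 267, 164] yaw 74.3 dist 25.1
now [237, 119, 270, 114] yaw 8.6 dist 29.0
now [273, 271, 289, 302] yaw 27.3 dist 49.5
now [181, 58, 189, 25] yaw 76.4 dist 3.6
now [176, 55, 184, 24] yaw 75.5 dist 10.7
now [146, 22, 150, 54] yaw 7.1 dist 3.2
now [46, 147, 79, 142] yaw 8.6 dist 29.9
```

Pin phase matches rest again (-2.7°), and the hub edge is at about 8°, which is 67.5° clockwise from rest, so it sits in the third stop. The key is still home and gripped, so I'm handing in.

```bash
python3 -c "
from station import r
print(r.job_done())"
```

```text
the job is handed in; nothing more can be done
None
```

The job is handed in: by the final camera measurement the turntable sits in its third clockwise stop (67.5° from rest), with the middle-sized key fully home in the socket and still held in the gripper.

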